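# Exchange the dish behind the stain bottles

### The job

The petri dish with the white filter disc, at the back of the staining rack, has to be counted, but two bottles stand in front of it: stand those two upright on the absorbent mat, move the dish onto the round plate of the colony counter, inside the ring, and set the fresh dish from the bench in the empty seat it left. Then put each of the two bottles back in the very collar it came from (their order is the staining order), and leave the other bottle and the other dish of the rack in their places; no bottle may fall over.

Things in the scene. Friction and masses are not known exactly. Their poses are not given: they have to be found in the camera images.
- stain_rack: Fixed grey rack, base 140 (x) x 252 (y) x 6 mm, end handles 58 mm high; origin under its centre, -x is its front. Front row: 3 bottle collars at x -27, y -82, 0, +82 mm, inside diameter 69, floor at z 6, rim at z 28. Behind the gaps: 2 dish seats at x +29, y -41 and +41 mm, floor at z 6, in a ring of inside diameter 67, rim at z 9. The 2 bottles nearest a seat stand in front of its dish.
- bottle_tall: Large brown screw-cap bottle, 58 mm diameter, 125 mm tall (body to 106 mm, then a narrower cap 34 mm wide), about 0.19 kg. Stands in one of the three collars of the rack. Round; origin at the centre of its underside, z up. Grip round the body.
- bottle_white: White plastic screw-cap bottle, 52 mm diameter, 110 mm tall (body to 94 mm, then a narrower cap 31 mm wide), about 0.12 kg. Stands in one of the three collars of the rack. Round; origin at the centre of its underside, z up. Grip round the body.
- bottle_short: Small brown screw-cap bottle, 48 mm diameter, 100 mm tall (body to 85 mm, then a narrower cap 30 mm wide), about 0.11 kg. Stands in one of the three collars of the rack. Round; origin at the centre of its underside, z up. Grip round the body.
- dish_filter: Clear open petri dish, 55 mm diameter, 13 mm high, with a white filter disc (47 mm) with small dark spots lying on its floor; in one of the two seats of the rack. About 20 g. Origin at the centre of its underside, z up.
- dish_blank: Clear empty petri dish, 55 mm diameter, 13 mm high, in the other seat of the rack; it stays there. Origin at the centre of its underside.
- dish_fresh: Clear empty petri dish, 55 mm diameter, 13 mm high, standing on the bare bench beside the rack (to its left or right). About 20 g. Origin at the centre of its underside.
- mat: Absorbent mat lying on the bench, fixed: white pad with a blue edge, 190 (x) x 130 (y) mm, top 3 mm above the bench. Origin at the centre of its underside.
- counter: Colony counter, fixed: low white housing 150 x 150 mm with a round white plate in the middle of its top. The plate's surface is 42 mm above the bench and carries a steel ring of 75 mm inside diameter, 3 mm high, centred on the housing. Origin at the centre of the housing, at bench height.
Things that resemble listed ones, but are neither listed nor needed, are in the scene too. What is shaped like the bottle_tall but orange or purple is not meant.

How it is judged:
By the outcome, as a careful person would: the job done as asked, in the order asked, and still so for the second after the job is handed in, with the robot touching nothing.
It also fails if it takes over 131 s, if anything falls off the work surface, if the arm or the gripper's body presses on something with over 40 N, if the wrist force passes 120 N, or if a joint passes its speed limit or range.

### The arm

A 6-joint arm with a two-finger parallel gripper is mounted at the origin on a cart in front of the work surface, level with it; the furniture and walls round the work are solid. World frame = base frame: x ahead of the robot, y to its left, z up, the work surface at z = 0. Lengths are in mm, angles in rad, forces in N, time in s.
With the tool pointing down it reaches from about 250 to 725 mm from the base axis. Payload 9.7 kg.
Tool frame: the origin (TCP) lies at the very end of the fingers, on their centre line; the grasp point (between the pads) lies 19 mm behind it; z points along the fingers, y is the line along which they close (so a half turn about z gives the same grasp; the last joint's range is limited). The gripper opens to 85 mm and grips with 20 to 120 N. Pads are 22 mm wide; open, the fingers measure 114 mm over their backs; the gripper's body (76 mm by 85 mm) begins 54 mm behind the grasp point. The pads swing forward as they close: fully open they stand 13 mm farther back than shut.
Start: joints at [-1.345, 0.087, 0.176, 1.66, 0, 1.571], TCP at [123.135, -536.036, 192.584] pointing down, gripper open.
Joint ranges: [-3.13, 3.13], [-0.85, 1.81], [-1.15, 1.24], [-2.2, 2.28], [-1.44, 1.52], [-3.14, 3.14]. Speed limits (rad/s): [2.22, 2.22, 2.57, 3.14, 3.14, 3.14].

### API

Orientations are given as a rotation vector (axis times angle).
In Python, from plant import bot gives the robot as it stands.
- The arm moves only by the tool play_rows, never from a script. Its argument "series" is a list that holds one entry, the list of rows, each a list of 5 numbers: the shift along the world's x, y, z in m, then the turn about the world's z in rad, then the opening, from 0 (shut) to 1 (fully open). A call has 1 to 8 rows; each row shifts and turns the commanded pose from where the row before left it; what a row does not reach is not made up. A row lasts 1/12 s, in which the tool goes at most 41.7 mm and 7.16 degrees, less where a joint would pass 70% of its speed; a pose out of reach is approached as far as the arm can. A call with a gripper value outside its range is refused whole. The fingers move at their own pace and stop on an object; "grip_force" is the grip in N (left out, the last holds). Time passes only in rows, so rows that do not move let the fingers close. It gives the time, the measured TCP pose, the force, the opening and the grip force at its end, in the units of the state.
- bot.get_state(): the state, without advancing time (a new reading comes with each control period).
- bot.capture(name): name is "side" or "top"; returns a dict with "image" (480x640x3 uint8, red, green, blue), "camera_matrix" (3x3 intrinsics, pixels), "dist_coeffs" ([k1, k2, p1, p2, k3] as OpenCV has them; the pictures are not rectified), "R" (3x3) and "t" (3): a world point X has camera coordinates R X + t. Camera axes: x right, y down, z forward; pixel columns grow to the right and rows downward; lengths in mm; the calibration is good to about 2 mm. A picture is of the moment at which its call begins. There is no depth.
- bot.finish_job(): hands the job in; it is judged then, once.
The state is a dict: "clock": time; "qpos": joint angles; "qvel": joint speeds; "tau": joint torques, N m; "eef_pos": TCP position; "ee_rot": TCP orientation; "force": force on the tool from outside, world axes, zero at the start; "wrist_torque": the same for the moment, N m; "finger_gap": opening from 0.0 (shut) to 1.0 (fully open); "grasp_force": force on a finger pad.
Only numpy, scipy, OpenCV 4.12 (cv2) and the standard library are available. Lean on these libraries where they do the work, as an engineer would, in place of code of your own. Each camera call takes 0.05 s, during which the arm holds its last target. There are 200 camera calls.

## Working session

There is one attempt and no reset: what is moved stays moved. The work goes in short steps, Python scripts to look and compute and a tool call to move; the robot and the scene stay as the last step left them, time stands still between calls to the robot, and variables do not carry over. Pictures are saved under pics/ and viewed, at most 14 in all, crops included, and the job is handed in when it is done.

Besides the shell and the picture viewer there is one more tool, called after "Call:" by a JSON object that holds its "method" and its "body", one argument or row to a line. play_rows: Moves the arm, as the interface text tells. Its arguments: {"type":"object","properties":{"series":{"type":"array"},"grip_force":{"type":"number"}},"required":["series"]}

```bash
mkdir -p pics; ls; python3 - <<'E'
from plant import bot
import cv2,numpy as np
for n in("top","side"):
    c=bot.capture(n); cv2.imwrite(f"pics/{n}0.png",c["image"][:,:,::-1])
    print(n,c["camera_matrix"],c["dist_coeffs"],c["R"],c["t"])
print(bot.get_state())
E
```

```text
pics
top [[454.04349443   0.         317.73669305]
 [  0.         454.04349443 242.62587578]
 [  0.           0.           1.        ]] [0.02016471 0.         0.         0.         0.        ] [[-0.01544472 -0.99978347  0.01394551]
 [-0.99386307  0.01382241 -0.10975031]
 [ 0.10953378 -0.01555499 -0.99386136]] [  61.81913239  546.36666283 1102.54988169]
side [[504.50173192   0.         322.26008955]
 [  0.         504.50173192 237.35801618]
 [  0.           0.           1.        ]] [-0.14173997  0.          0.          0.          0.        ] [[ 9.98988690e-01 -4.49607662e-02 -3.55721970e-04]
 [-2.86200735e-02 -6.29771282e-01 -7.76253196e-01]
 [ 3.46769150e-02  7.75478344e-01 -6.30421168e-01]] [-537.86217819  106.41597979 1120.08477425]
{'clock': 0.1, 'qpos': array([-1.34500260e+00,  8.74155798e-02,  1.75221080e-01,  1.65981898e+00,
        7.05972705e-06,  1.57078963e+00]), 'qvel': array([ 4.09852155e-04,  6.32654021e-05,  2.99045632e-03, -1.54491160e-03,
        3.30753837e-04, -7.94643321e-04]), 'tau': array([ 2.42320459e-05, -5.21563125e+01,  4.65651226e+01,  1.59998046e-02,
        5.18809571e-06,  1.09306552e-05]), 'eef_pos': array([ 123.07859861, -535.78777617,  191.95218362]), 'ee_rot': array([-3.12038932e+00, -3.53797115e-01,  2.04285000e-04]), 'force': array([ 1.22910684, -1.62922527,  0.28564424]), 'wrist_torque': array([-0.00084677,  0.05725435, -0.00134452]), 'grasp_force': 0.0, 'finger_gap': 1.0006590909799316}
```

View pics/top0.png

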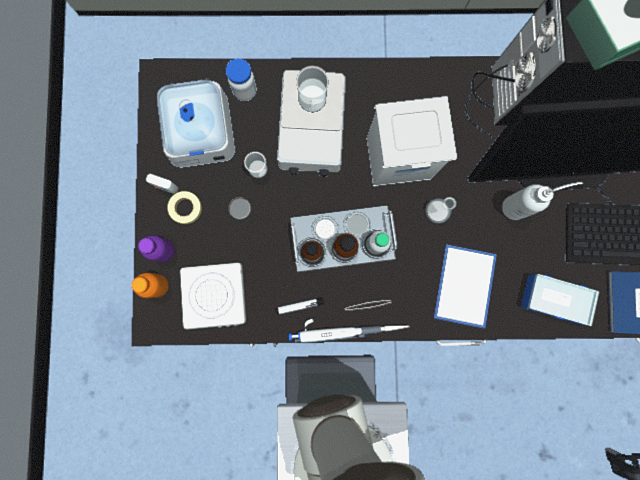

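View pics/side0.png

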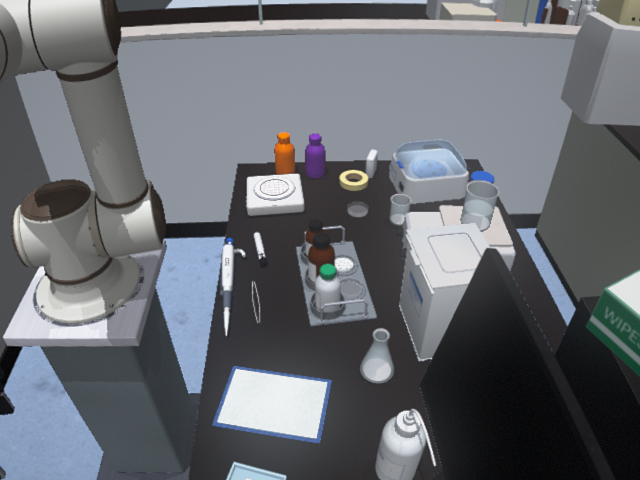

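The top view shows the filter dish in the left-rear seat at (327,228), with the short brown bottle (312,250) and the tall one (346,245) in front of it. The white bottle is at (378,242), the fresh dish at (239,208), the counter at (212,296) and the mat at (466,286). I'll enlarge the rack, counter and mat to measure them.

```bash
cat > h.py <<'E'
import cv2,numpy as np
from plant import bot
def cap(n): return bot.capture(n)
def toworld(c,px,z):
    u=cv2.undistortPoints(np.array(px,float).reshape(-1,1,2),c["camera_matrix"],c["dist_coeffs"]).reshape(-1,2)
    R=np.array(c["R"]);t=np.array(c["t"]);C=-R.T@t
    d=np.c_[u,np.ones(len(u))]@R
    return C+d*((z-C[2])/d[:,2])[:,None]
def topx(c,X):
    return cv2.projectPoints(np.array(X,float).reshape(-1,1,3),cv2.Rodrigues(np.array(c["R"]))[0],np.array(c["t"]),c["camera_matrix"],c["dist_coeffs"])[0].reshape(-1,2)
E
python3 - <<'E'
import cv2
a=cv2.imread('pics/top0.png')
cv2.imwrite('pics/z1.png',cv2.resize(a[195:285,220:410],None,fx=4.2,fy=4.2,interpolation=cv2.INTER_CUBIC))
b=cv2.resize(a[255:335,170:255],None,fx=4,fy=4,interpolation=cv2.INTER_CUBIC)
m=cv2.resize(a[237:337,425:505],None,fx=4,fy=4,interpolation=cv2.INTER_CUBIC)
s=cv2.imread('pics/side0.png')
import numpy as np
o=np.zeros((400,660,3),np.uint8);o[:320,:340]=b;o[:,340:]=m
cv2.imwrite('pics/z2.png',o)
cv2.imwrite('pics/z3.png',cv2.resize(s[165:330,235:435],None,fx=3.6,fy=3.6,interpolation=cv2.INTER_CUBIC))
E
```

```text
(no output)
```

View pics/z1.png

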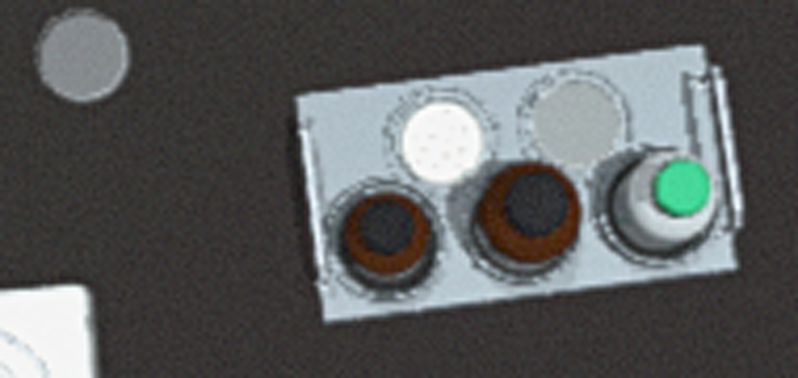

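View pics/z2.png

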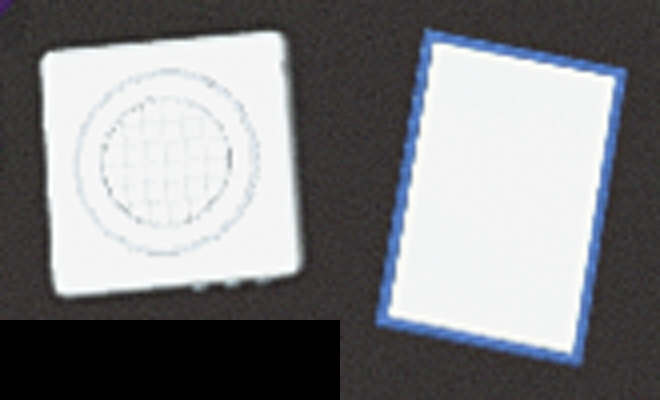

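View pics/z3.png

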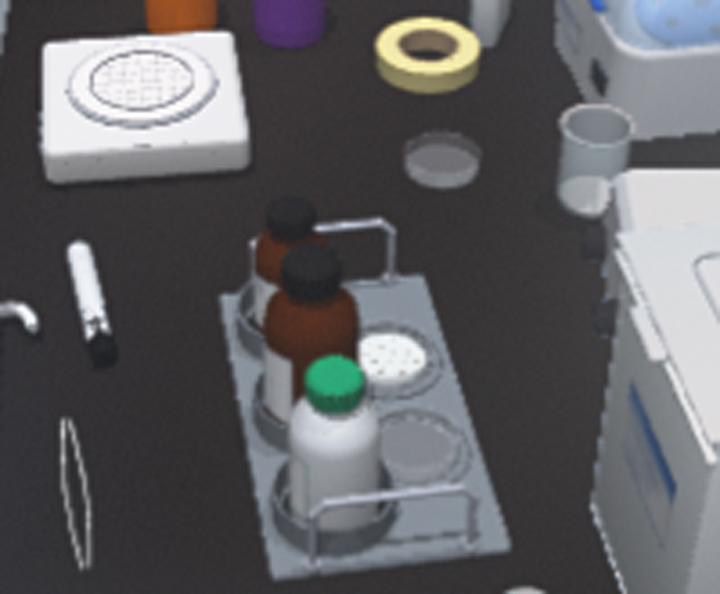

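The zooms show the rack corners in z1 at (297,95), (703,45), (738,268) and (325,320), and the bottle caps at (385,226), (535,203) and (683,188). The filter dish is at (443,142) and the fresh dish at (83,56). In z2 the counter ring centre is (165,161), and the mat corners are (428,30), (627,69), (580,362) and (378,324).

```bash
python3 - <<'E'
from h import *
c=cap("top")
def g(p,f,o): return (np.array(p,float)+.5)/f-.5+o
np.set_printoptions(precision=1,suppress=True)
rk=toworld(c,g([(297,95),(703,45),(738,268),(325,320)],4.2,(220,195)),6)
ctr=rk[:,:2].mean(0)
# y axis of rack: right->left ; 
v=(rk[0]-rk[1])+(rk[3]-rk[2]); yaw=np.arctan2(-v[0],v[1]); 
w=(rk[0]-rk[3])+(rk[1]-rk[2]); print("rack",ctr,np.degrees(yaw),np.degrees(np.arctan2(w[1],w[0])),np.linalg.norm(v)/2,np.linalg.norm(w)/2)
yaw_=yaw;R=np.array([[np.cos(yaw_),-np.sin(yaw_)],[np.sin(yaw_),np.cos(yaw_)]])
for n,p in dict(colR=(-27,-82),colM=(-27,0),colL=(-27,82),seatR=(29,-41),seatL=(29,41)).items(): print(n,ctr+R@p)
for n,p,z in [("short cap",(385,226),106),("tall cap",(535,203),131),("white cap",(683,188),116),("filter",(443,142),8),("blank",(578,122),15),("fresh",(83,56),8)]:
    print(n,toworld(c,g([p],4.2,(220,195)),z))
print("counter",toworld(c,g([(165,161)],4,(170,255)),44))
print("cornersC",toworld(c,g([(40,55),(285,31),(300,270),(58,298)],4,(170,255)),40))
m=toworld(c,g([(428-340,30),(627-340,69),(580-340,362),(378-340,324)],4,(425,237)),3);print("mat",m,m.mean(0))
s=cap("side")
def gs(p): return (np.array(p,float)+.5)/3.6-.5+(235,165)
for n,p,z in [("short cap",(291,208),106),("tall cap",(311,257),131),("white cap",(335,372),116),("filter",(389,357),8),("fresh",(442,148),13),("ctr",(141,80),43)]:
    print("side",n,toworld(s,gs([p]),z))
rs=toworld(s,gs([(220,297),(425,276),(510,548),(275,577)]),6);print(rs,rs.mean(0))
E
```

```text
rack [561.4 -10. ] 6.347610628292252 6.738431284412276 250.97780093221874 138.17061357804897
colR [543.6 -94.5]
colM [534.6 -13. ]
colL [525.5  68.5]
seatR [594.8 -47.5]
seatL [585.7  34. ]
short cap [[525.5  70.2 106. ]]
tall cap [[534.4 -11.1 131. ]]
white cap [[543.2 -93.8 116. ]]
filter [[585.8  34.1   8. ]]
blank [[595.9 -47.5  15. ]]
fresh [[641.5 252.3   8. ]]
counter [[422.  314.6  44. ]]
cornersC [[487.6 392.   40. ]
 [500.  243.1  40. ]
 [355.3 233.6  40. ]
 [341.3 378.4  40. ]]
mat [[ 541.7 -276.2    3. ]
 [ 514.9 -402.     3. ]
 [ 331.4 -361.5    3. ]
 [ 356.6 -236.     3. ]] [ 436.2 -318.9    3. ]
side short cap [[526.3  67.3 106. ]]
side tall cap [[535.3 -12.4 131. ]]
side white cap [[544.9 -94.5 116. ]]
side filter [[587.2  35.6   8. ]]
side fresh [[643.1 256.5  13. ]]
side ctr [[422.4 311.8  43. ]]
[[ 479.2  102.5    6. ]
 [ 618.   118.2    6. ]
 [ 644.6 -129.     6. ]
 [ 509.  -144.4    6. ]] [562.7 -13.2   6. ]
```

Call:
{"method": "play_rows", "body": {
  "series": [
    [[0.02,0.03,0,0.073,1],[0.02,0.03,0,0.073,1],[0.02,0.03,0,0.073,1],[0.02,0.03,0,0.073,1],[0.02,0.03,0,0.073,1],[0.02,0.03,0,0.073,1],[0.02,0.03,0,0.073,1],[0.02,0.03,0,0.073,1]]
  ],
  "grip_force": 40
}}

```text
clock: 0.87
eef_pos: [283.6, -294.5, 192.6]
ee_rot: [2.885, 1.242, 0.0]
force: [0.8, 0.0, 0.3]
finger_gap: 1.0
grasp_force: 0.0
```

Call:
{"method": "play_rows", "body": {
  "series": [
    [[0.02,0.03,0,0.073,1],[0.02,0.03,0,0.073,1],[0.02,0.03,0,0.073,1],[0.02,0.03,0,0.073,1],[0.02,0.03,0,0.073,1],[0.02,0.03,0,0.073,1],[0.02,0.03,0,0.073,1],[0.02,0.03,0,0.073,1]]
  ]
}}

```text
clock: 1.53
eef_pos: [443.7, -54.2, 192.7]
ee_rot: [2.405, 2.021, 0.0]
force: [1.5, -0.7, 0.2]
finger_gap: 1.001
grasp_force: 0.0
```

Call:
{"method": "play_rows", "body": {
  "series": [
    [[0.02,0.03,0,0.073,1],[0.02,0.03,0,0.073,1],[0.02,0.03,0,0.073,1],[0.02,0.03,0,0.073,1],[0,0,0,0,1],[0,0,0,0,1]]
  ]
}}

```text
clock: 2.03
eef_pos: [523.4, 65.4, 191.6]
ee_rot: [-2.086, -2.347, 0.002]
force: [0.0, 0.1, -0.3]
finger_gap: 1.003
grasp_force: 0.0
```

Call:
{"method": "play_rows", "body": {
  "series": [
    [[0.0025,0.003,-0.03,0,1],[0,0,-0.035,0,1],[0,0,-0.035,0,1],[0,0,-0.03,0,1],[0,0,-0.024,0,1],[0,0,0,0,1]]
  ]
}}

```text
clock: 2.53
eef_pos: [522.2, 65.5, 33.8]
ee_rot: [-2.089, -2.34, 0.009]
force: [-0.6, 0.3, -0.2]
finger_gap: 1.002
grasp_force: 0.0
```

Call:
{"method": "play_rows", "body": {
  "series": [
    [[0,0,0,0,0.4],[0,0,0,0,0.4],[0,0,0,0,0.4],[0,0,0,0,0.4],[0,0,0,0,0.4],[0,0,0,0,0.4]]
  ]
}}

```text
clock: 3.03
eef_pos: [526.8, 67.0, 41.2]
ee_rot: [2.089, 2.343, 0.004]
force: [-2.2, -0.8, 6.5]
finger_gap: 0.54
grasp_force: 40.4
```

```bash
python3 - <<'E'
from h import *
s=bot.get_state();print(s['eef_pos'],s['force'],s['qpos'],s['qvel'])
a=cap('side');b=cap('top')
im=np.hstack([cv2.resize(a['image'][165:330,235:435],(400,330)),cv2.resize(b['image'][170:335,220:420],(400,330))])
cv2.imwrite('pics/g1.png',im[:,:,::-1])
s=bot.get_state();print(s['eef_pos'],s['force'])
E
```

```text
[526.84222925  66.96177825  41.2062402 ] [-2.20623963 -0.79678138  6.50862554] [ 1.26555465e-01  3.38432759e-02 -1.71912685e-01  1.36155016e+00
 -2.18323477e-04  1.58255361e+00] [-1.77704136e-04  8.32714909e-04 -1.00155317e-03 -2.42874890e-04
  1.56502035e-03  8.86558942e-05]
[526.84471873  66.9488669   41.20334309] [-1.48320906 -1.11868762  5.82562117]
```

View pics/g1.png

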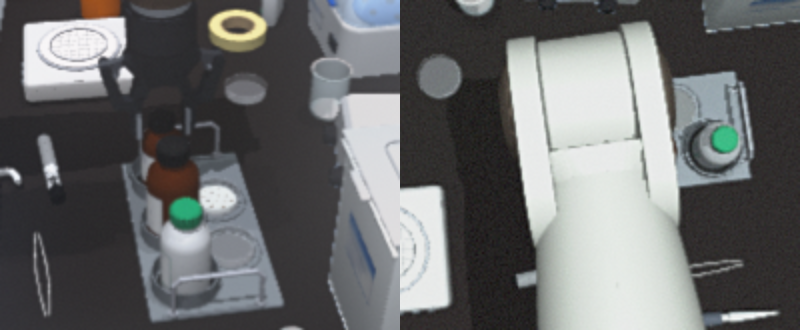

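Call:
{"method": "play_rows", "body": {
  "series": [
    [[0,0,0.01,0,0.4],[0,0,0.02,0,0.4],[0,0,0.03,0,0.4],[0,0,0.03,0,0.4],[0,0,0.03,0,0.4],[0,0,0.03,0,0.4],[-0.002,-0.02,0,0,0.4],[-0.004,-0.032,0,0,0.4]]
  ]
}}

```text
clock: 3.8
eef_pos: [521.0, 16.2, 192.2]
ee_rot: [2.084, 2.346, 0.006]
force: [0.9, -1.0, -0.9]
finger_gap: 0.54
grasp_force: 41.5
```

Call:
{"method": "play_rows", "body": {
  "series": [
    [[-0.004,-0.034,0,0,0.4],[-0.004,-0.034,0,0,0.4],[-0.004,-0.034,0,0,0.4],[-0.004,-0.034,0,0,0.4],[-0.004,-0.034,0,0,0.4],[-0.004,-0.034,0,0,0.4],[-0.004,-0.034,0,0,0.4],[-0.004,-0.034,0,0,0.4]]
  ]
}}

```text
clock: 4.47
eef_pos: [487.3, -258.8, 190.3]
ee_rot: [2.089, 2.344, 0.001]
force: [0.7, 0.2, -1.5]
finger_gap: 0.543
grasp_force: 41.5
```

Call:
{"method": "play_rows", "body": {
  "series": [
    [[-0.004,-0.034,0,0,0.4],[-0.004,-0.034,0,0,0.4],[-0.002,-0.02,0,0,0.4],[0,-0.01,0,0,0.4],[0,0,-0.02,0,0.4],[0,0,-0.03,0,0.4],[0,0,-0.03,0,0.4],[0,0,0,0,0.4]]
  ]
}}

```text
clock: 5.13
eef_pos: [475.7, -353.0, 103.4]
ee_rot: [-2.085, -2.34, 0.001]
force: [0.2, 1.3, -2.3]
finger_gap: 0.543
grasp_force: 41.6
```

Call:
{"method": "play_rows", "body": {
  "series": [
    [[0,0,0,0,0.4],[0,0,0,0,0.4],[0,0,0,0,0.4]]
  ]
}}

```text
clock: 5.38
eef_pos: [478.8, -355.5, 111.5]
ee_rot: [2.087, 2.343, 0.001]
force: [-0.2, 0.0, -1.9]
finger_gap: 0.542
grasp_force: 41.6
```

Call:
{"method": "play_rows", "body": {
  "series": [
    [[0,0,-0.02,0,0.4],[0,0,-0.02,0,0.4],[0,0,-0.012,0,0.4],[0,0,-0.006,0,0.4],[0,0,0,0,0.4],[0,0,0,0,0.4],[0,0,-0.004,0,0.4],[0,0,-0.003,0,0.4]]
  ]
}}

```text
clock: 6.05
eef_pos: [478.3, -355.5, 44.6]
ee_rot: [2.089, 2.344, 0.0]
force: [0.2, -0.3, -1.2]
finger_gap: 0.542
grasp_force: 41.6
```

Call:
{"method": "play_rows", "body": {
  "series": [
    [[0,0,-0.002,0,0.4],[0,0,-0.002,0,0.4],[0,0,-0.002,0,0.4],[0,0,0,0,0.4],[0,0,0,0,0.4]]
  ]
}}

```text
clock: 6.47
eef_pos: [477.7, -355.3, 38.3]
ee_rot: [2.09, 2.345, -0.0]
force: [-1.3, 0.1, 5.3]
finger_gap: 0.547
grasp_force: 42.0
```

Call:
{"method": "play_rows", "body": {
  "series": [
    [[0,0,0,0,0.7],[0,0,0,0,0.8],[0,0,0,0,1],[0,0,0,0,1],[0,0,0,0,1],[0,0,0.01,0,1],[0,0,0.02,0,1],[0,0,0.03,0,1]]
  ]
}}

```text
clock: 7.13
eef_pos: [476.5, -354.1, 96.4]
ee_rot: [-2.087, -2.342, 0.001]
force: [0.6, -0.1, 0.5]
finger_gap: 1.001
grasp_force: 0.0
```

Call:
{"method": "play_rows", "body": {
  "series": [
    [[0,0,0.03,0,1],[0,0,0.03,0,1],[0,0,0.03,0,1],[0,0,0.005,0,1],[0.002,0.02,0,0,1],[0.005,0.034,0,0,1],[0.006,0.035,0,0,1],[0.006,0.035,0,0,1]]
  ]
}}

```text
clock: 7.8
eef_pos: [496.5, -230.0, 193.0]
ee_rot: [2.091, 2.344, 0.0]
force: [0.9, 0.4, -0.5]
finger_gap: 1.0
grasp_force: 0.0
```

Call:
{"method": "play_rows", "body": {
  "series": [
    [[0.006,0.035,0,0,1],[0.006,0.035,0,0,1],[0.006,0.035,0,0,1],[0.006,0.035,0,0,1],[0.006,0.035,0,0,1],[0.005,0.034,0,0,1],[0.002,0.01,0,0,1],[0,0,0,0,1]]
  ]
}}

```text
clock: 8.47
eef_pos: [533.8, -9.7, 192.9]
ee_rot: [-2.086, -2.349, -0.001]
force: [0.9, -0.0, 0.4]
finger_gap: 1.005
grasp_force: 0.0
```

```bash
python3 - <<'E'
from h import *
a=cap('side');b=cap('top')
cv2.imwrite('pics/g2.png',np.hstack([cv2.resize(a['image'][200:480,180:420],(360,420)),cv2.resize(b['image'][200:340,260:510],(440,246)).repeat(1,0) if 0 else cv2.copyMakeBorder(cv2.resize(b['image'][190:340,280:510],(440,287)),0,133,0,0,0)])[:,:,::-1])
print(bot.get_state()['eef_pos'])
E
```

```text
[533.57511663 -12.13188108 192.78996595]
```

View pics/g2.png

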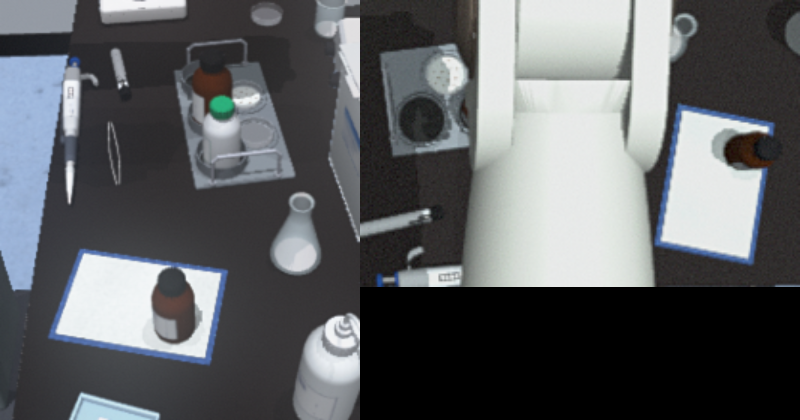

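Call:
{"method": "play_rows", "body": {
  "series": [
    [[0.001,0,-0.02,0,1],[0,0,-0.035,0,1],[0,0,-0.035,0,1],[0,0,-0.02,0,1],[0,0,-0.012,0,1],[0,0,-0.006,0,1],[0,0,0,0,1],[0,0,0,0,1]]
  ]
}}

```text
clock: 9.23
eef_pos: [535.2, -12.6, 65.9]
ee_rot: [2.09, 2.344, 0.002]
force: [0.2, 0.9, 0.3]
finger_gap: 1.0
grasp_force: 0.0
```

Call:
{"method": "play_rows", "body": {
  "series": [
    [[0,0,0,0,0.5],[0,0,0,0,0.5],[0,0,0,0,0.5],[0,0,0,0,0.5],[0,0,0,0,0.5],[0,0,0,0,0.5]]
  ],
  "grip_force": 50
}}

```text
clock: 9.73
eef_pos: [535.4, -12.1, 66.4]
ee_rot: [2.089, 2.344, 0.002]
force: [-2.2, -1.5, 7.2]
finger_gap: 0.653
grasp_force: 52.3
```

Call:
{"method": "play_rows", "body": {
  "series": [
    [[0,0,0.01,0,0.5],[0,0,0.02,0,0.5],[0,0,0.03,0,0.5],[0,0,0.03,0,0.5],[0,0,0.03,0,0.5],[0,0,0.015,0,0.5],[-0.01,-0.015,0,0,0.5],[-0.015,-0.028,0,0,0.5]]
  ]
}}

```text
clock: 10.4
eef_pos: [510.7, -53.8, 201.3]
ee_rot: [2.085, 2.348, 0.003]
force: [1.3, -0.8, -1.9]
finger_gap: 0.651
grasp_force: 54.0
```

Call:
{"method": "play_rows", "body": {
  "series": [
    [[-0.016,-0.031,0,0,0.5],[-0.016,-0.031,0,0,0.5],[-0.016,-0.031,0,0,0.5],[-0.016,-0.031,0,0,0.5],[-0.016,-0.031,0,0,0.5],[-0.016,-0.031,0,0,0.5],[-0.014,-0.027,0,0,0.5],[-0.007,-0.013,0,0,0.5]]
  ]
}}

```text
clock: 11.07
eef_pos: [391.0, -283.5, 200.4]
ee_rot: [2.092, 2.343, -0.001]
force: [0.2, 0.2, -2.1]
finger_gap: 0.65
grasp_force: 53.9
```

Call:
{"method": "play_rows", "body": {
  "series": [
    [[0,0,-0.02,0,0.5],[0,0,-0.03,0,0.5],[0,0,-0.03,0,0.5],[0,0,-0.025,0,0.5],[0,0,-0.012,0,0.5],[0,0,-0.005,0,0.5],[0,0,0,0,0.5],[0,0,0,0,0.5]]
  ]
}}

```text
clock: 11.73
eef_pos: [393.3, -281.4, 79.1]
ee_rot: [2.089, 2.344, 0.0]
force: [-0.0, -0.4, -0.5]
finger_gap: 0.655
grasp_force: 54.0
```

Call:
{"method": "play_rows", "body": {
  "series": [
    [[0,0,-0.006,0,0.5],[0,0,-0.004,0,0.5],[0,0,-0.002,0,0.5],[0,0,-0.002,0,0.5],[0,0,-0.002,0,0.5],[0,0,0,0,0.5],[0,0,0,0,0.5]]
  ]
}}

```text
clock: 12.32
eef_pos: [392.9, -281.5, 63.4]
ee_rot: [2.089, 2.344, -0.0]
force: [-4.3, 0.9, 11.0]
finger_gap: 0.648
grasp_force: 55.1
```

Call:
{"method": "play_rows", "body": {
  "series": [
    [[0,0,0,0,0.75],[0,0,0,0,0.9],[0,0,0,0,1],[0,0,0,0,1],[0,0,0,0,1],[0,0,0.01,0,1],[0,0,0.02,0,1],[0,0,0.03,0,1]]
  ]
}}

```text
clock: 12.98
eef_pos: [391.5, -280.2, 120.7]
ee_rot: [-2.087, -2.343, 0.001]
force: [0.8, -0.7, -0.1]
finger_gap: 0.997
grasp_force: 0.0
```

Call:
{"method": "play_rows", "body": {
  "series": [
    [[0,0,0.03,0,1],[0,0,0.03,0,1],[0.0136,0.0226,0,0.112,1],[0.0138,0.0226,0,0.112,1],[0.0138,0.0226,0,0.112,1],[0.0138,0.0226,0,0.112,1],[0.0138,0.0226,0,0.112,1],[0.0138,0.0226,0,0.112,0.78]]
  ]
}}

```text
clock: 13.65
eef_pos: [475.8, -144.3, 182.5]
ee_rot: [1.192, 2.906, 0.0]
force: [-0.2, -0.2, -0.0]
finger_gap: 0.882
grasp_force: 0.0
```

Call:
{"method": "play_rows", "body": {
  "series": [
    [[0.0138,0.0226,0,0.112,0.78],[0.0138,0.0226,0,0.112,0.78],[0.0138,0.0226,0,0.112,0.78],[0.0138,0.0226,0,0.112,0.78],[0.0138,0.0226,0,0.112,0.78],[0.0138,0.0226,0,0.112,0.78],[0.0138,0.0226,0,0.112,0.78],[0.0138,0.0226,0,0.112,0.78]]
  ]
}}

```text
clock: 14.32
eef_pos: [586.2, 36.7, 182.3]
ee_rot: [-0.185, 3.136, 0.0]
force: [0.3, -0.6, -0.4]
finger_gap: 0.781
grasp_force: 0.0
```

Call:
{"method": "play_rows", "body": {
  "series": [
    [[0,0,-0.03,0,0.78],[0,0,-0.03,0,0.78],[0,0,-0.03,0,0.78],[0,0,-0.02,0,0.78],[0,0,0,0,0.78],[0,0,0,0,0.78],[0,0,0,0,0.78]]
  ]
}}

```text
clock: 14.9
eef_pos: [586.4, 35.4, 73.7]
ee_rot: [-0.176, 3.135, -0.0]
force: [0.3, -0.7, 1.0]
finger_gap: 0.783
grasp_force: 0.0
```

```bash
python3 - <<'E'
from h import *
s=bot.get_state();print(s['eef_pos'],s['ee_rot'],s['finger_gap'],s['force'])
a=cap('side')
cv2.imwrite('pics/g3.png',cv2.resize(a['image'][200:480,190:430],(690,600))[:600,:,::-1])
E
```

```text
[586.43466744  35.35312725  73.66661742] [-1.75887153e-01  3.13457119e+00 -1.00842884e-05] 0.7833648407278552 [ 0.30168691 -0.72596741  0.98768794]
```

View pics/g3.png

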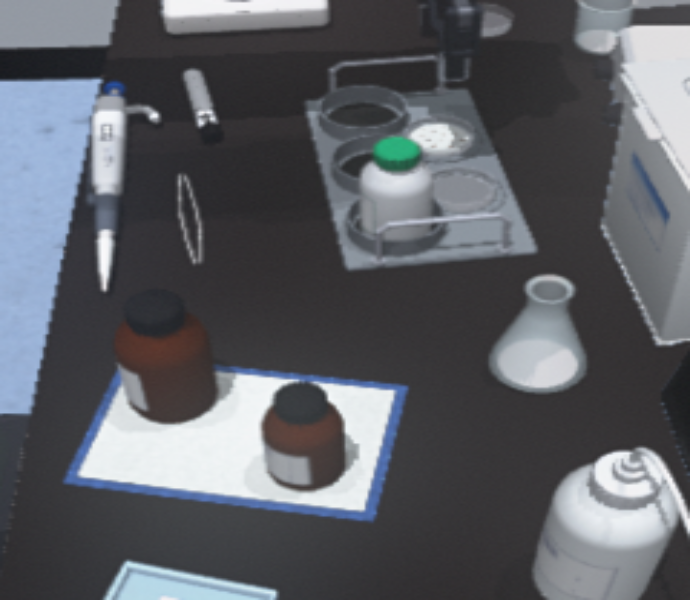

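Call:
{"method": "play_rows", "body": {
  "series": [
    [[0,-0.0005,-0.02,0,0.78],[0,0,-0.02,0,0.78],[0,0,-0.01,0,0.78],[0,0,-0.004,0,0.78],[0,0,0,0,0.78],[0,0,0,0,0.78]]
  ]
}}

```text
clock: 15.45
eef_pos: [586.2, 34.9, 18.9]
ee_rot: [-0.176, 3.135, -0.0]
force: [0.8, -0.4, 1.0]
finger_gap: 0.785
grasp_force: 0.0
```

Call:
{"method": "play_rows", "body": {
  "series": [
    [[0,0,-0.003,0,0.78],[0,0,-0.003,0,0.78],[0,0,0,0,0.78]]
  ]
}}

```text
clock: 15.7
eef_pos: [585.7, 34.9, 11.5]
ee_rot: [-0.176, 3.137, -0.0]
force: [0.3, 0.1, -0.5]
finger_gap: 0.779
grasp_force: 0.0
```

Call:
{"method": "play_rows", "body": {
  "series": [
    [[0,0,-0.002,0,0.78],[0,0,-0.002,0,0.78],[0,0,0,0,0.78]]
  ]
}}

```text
clock: 15.95
eef_pos: [585.4, 34.8, 7.1]
ee_rot: [0.176, -3.136, 0.0]
force: [0.4, 0.9, -0.4]
finger_gap: 0.783
grasp_force: 0.0
```

Call:
{"method": "play_rows", "body": {
  "series": [
    [[0,0,-0.0015,0,0.78],[0,0,0,0,0.78],[0,0,0,0,0.78]]
  ]
}}

```text
clock: 16.2
eef_pos: [585.6, 34.9, 6.0]
ee_rot: [0.176, -3.137, 0.0]
force: [-0.2, -0.7, 0.8]
finger_gap: 0.778
grasp_force: 0.0
```

Call:
{"method": "play_rows", "body": {
  "series": [
    [[0,0,-0.0015,0,0.78],[0,0,0,0,0.78],[0,0,0,0,0.78]]
  ]
}}

```text
clock: 16.45
eef_pos: [585.6, 34.9, 4.5]
ee_rot: [0.176, -3.136, -0.0]
force: [0.6, 0.4, -0.1]
finger_gap: 0.78
grasp_force: 0.0
```

Call:
{"method": "play_rows", "body": {
  "series": [
    [[0,0,-0.0015,0,0.78],[0,0,0,0,0.78],[0,0,0,0,0.78]]
  ]
}}

```text
clock: 16.7
eef_pos: [585.6, 34.8, 3.0]
ee_rot: [0.176, -3.136, 0.0]
force: [0.0, 0.1, -0.2]
finger_gap: 0.784
grasp_force: 0.0
```

```bash
python3 - <<'E'
from h import *
s=bot.get_state();print(s['eef_pos'],s['finger_gap'],s['force'])
a=cap('side');
cv2.imwrite('pics/g4.png',cv2.resize(a['image'][200:300,280:400],(720,600),interpolation=cv2.INTER_CUBIC)[:,:,::-1])
E
```

```text
[585.56897075  34.83688799   2.9660972 ] 0.7837267981067324 [ 0.02350134  0.06618099 -0.19937705]
```

View pics/g4.png

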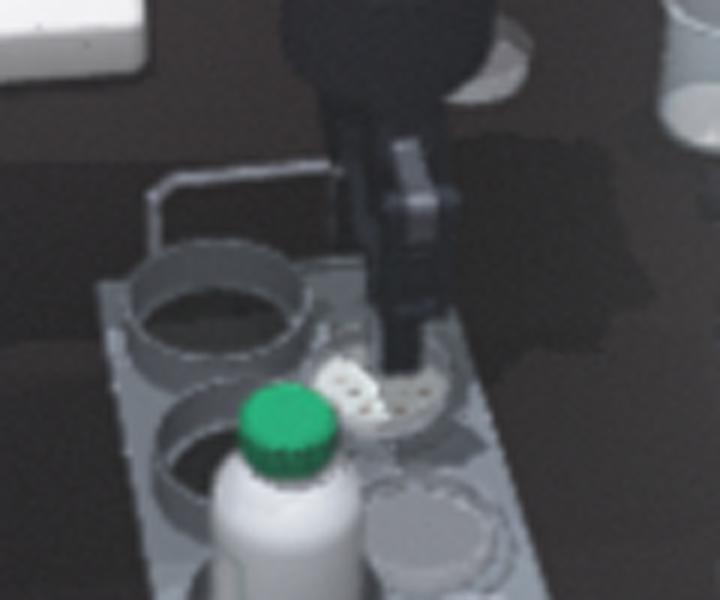

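```bash
python3 - <<'E'
from h import *
a=cap('side')
for y in (3,-3,-8):
  print(y,[topx(a,(588,y,z))[0].round(1) for z in (3,9,15,20,25,30)])
print(topx(a,(586,35,19)),topx(a,(586,62,19)),topx(a,(586,8,19)),topx(a,(586,8,6)))
E
```

```text
3 [array([344.1, 275.1]), array([344.2, 273.1]), array([344.2, 271.2]), array([344.3, 269.5]), array([344.4, 267.9]), array([344.4, 266.2])]
-3 [array([344.3, 276.9]), array([344.4, 275. ]), array([344.4, 273. ]), array([344.5, 271.4]), array([344.6, 269.7]), array([344.6, 268.1])]
-8 [array([344.5, 278.4]), array([344.5, 276.5]), array([344.6, 274.5]), array([344.7, 272.9]), array([344.7, 271.3]), array([344.8, 269.6])]
[[342.31708773 260.42106865]] [[341.44339001 252.72578656]] [[343.22120702 268.39517018]] [[343.06974445 272.61852121]]
```

```bash
python3 - <<'E'
from h import *
a=cap('side');im=a['image'][195:285,285:405].astype(float)/255
im=(np.clip(im,0,1)**.45*255).astype(np.uint8)
f=6.6
im=cv2.resize(im,None,fx=f,fy=f,interpolation=cv2.INTER_CUBIC)
def mk(X,col):
    p=(topx(a,X)[0]-(285,195)+.5)*f-.5
    cv2.circle(im,tuple(int(v) for v in p),3,col,-1)
t=np.radians(96.4);yv=np.array([np.cos(t),np.sin(t),0]);xv=np.array([np.sin(t),-np.cos(t),0]);c=np.array([585.6,34.8,0])
for z,col in((10,(255,0,0)),(43,(0,255,0))):
  for s in(-33,33):
    for w in(-11,11): mk(c+s*yv+w*xv+[0,0,z],col)
for k in range(24):
  b=k*np.pi/12; mk((586+27.5*np.cos(b),35+27.5*np.sin(b),19),(255,255,0))
cv2.imwrite('pics/g5.png',im[:,:,::-1])
E
```

```text
(no output)
```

View pics/g5.png

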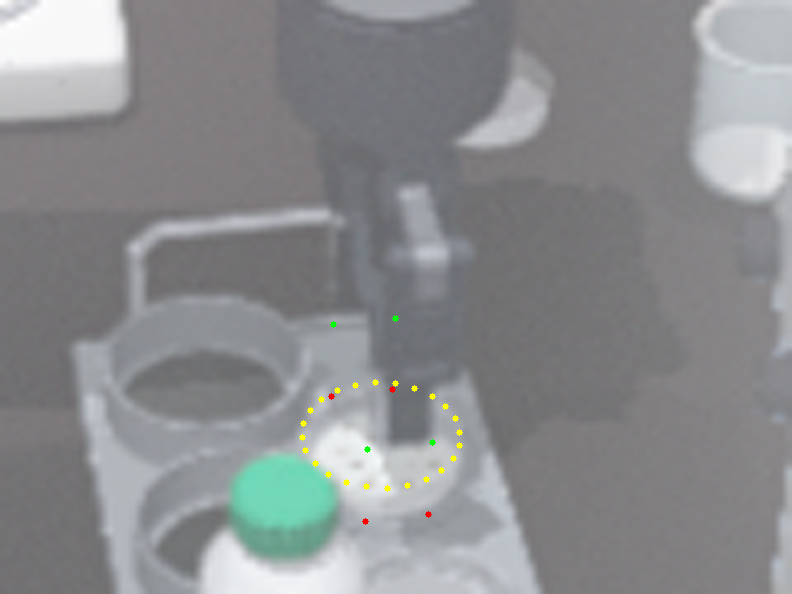

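The fingertips look about 40 mm above the rack, higher than the TCP reading suggests. I'll keep going down in small steps and watch the force.

Call:
{"method": "play_rows", "body": {
  "series": [
    [[0,0,-0.003,0,0.78],[0,0,-0.002,0,0.78],[0,0,0,0,0.78]]
  ]
}}

```text
clock: 17.1
eef_pos: [585.3, 34.8, -2.6]
ee_rot: [0.176, -3.136, 0.0]
force: [-0.1, -0.2, 0.1]
finger_gap: 0.78
grasp_force: 0.0
```

```bash
python3 - <<'E'
from h import *
s=bot.get_state();print(s['eef_pos'],s['qpos'],s['force'])
a=cap('side');b=cv2.cvtColor(a['image'],cv2.COLOR_RGB2GRAY)
print(b[240:282:2,336:362:2])
E
```

```text
[585.30388782  34.83255275  -2.58071868] [ 5.94415185e-02  1.86439400e-01 -9.10474088e-02  1.29410933e+00
  5.14602168e-07 -5.27545689e-02] [-0.12677729 -0.22652213  0.14642209]
[[ 38  42  51  50  40  42  61  63  48  42  42  43  44]
 [ 42  41  47  51  41  41  55  52  44  42  43  42  42]
 [ 69  70  59  49  42  41  48  51  42  43  42  41  42]
 [ 97  97  86  48  40  42  42  43  43  42  42  42  42]
 [ 95  96  83  48  42  42  42  45  41  45  42  43  42]
 [ 98  94  69  44  41  40  39  41  41  48  43  41  42]
 [ 95  96  88  45  42  42  44  45  42  55  55  44  42]
 [ 94 115  97  68  41  46  47  46  48  68  85  44  44]
 [ 94  94 100  95  42  42  40  75 101  88  88  43  44]
 [113 135 137 104  40  38  40  78  99  90  87  50  41]
 [206 144 130 103  42  42  42  86 102  98  84  77  41]
 [208 212 153 105  42  38  39  99 139 107  79  81  42]
 [210 203 202 123  77  90 101 123 148 126  83 113  62]
 [207 207 210 151 146 145 146 149 146 102  81 124 113]
 [148 205 159 192 153 121 150 133 127  88 104 137 131]
 [115 166 172 169 141 136 134 135  93  85 114 139 139]
 [ 82 114 142 144 139 122 106  88  82  78  87  92 132]
 [ 82 107 114 104  87  80  83  76  79  87  86  85 107]
 [127 109 116 111 115  78  91  90  87  86  87 106 138]
 [179 158 121 124 137 119 111 109 123 149 137 138 138]
 [196 173 140 108 105 115 135 125 119 118 120 135 142]]
```

Call:
{"method": "play_rows", "body": {
  "series": [
    [[0,0,-0.003,0,0.78],[0,0,-0.002,0,0.78],[0,0,0,0,0.78]]
  ]
}}

```text
clock: 17.4
eef_pos: [585.3, 34.8, -7.6]
ee_rot: [0.176, -3.136, 0.0]
force: [0.1, -0.2, -0.1]
finger_gap: 0.777
grasp_force: 0.0
```

Call:
{"method": "play_rows", "body": {
  "series": [
    [[0,0,-0.003,0,0.78],[0,0,-0.002,0,0.78],[0,0,0,0,0.78]]
  ]
}}

```text
clock: 17.65
eef_pos: [585.3, 34.8, -12.5]
ee_rot: [0.176, -3.136, 0.0]
force: [-0.7, 0.1, -0.4]
finger_gap: 0.782
grasp_force: 0.0
```

```bash
python3 - <<'E'
from h import *
s=bot.get_state();print(s['eef_pos'],s['qpos'],s['force'])
a=cap('side');b=cv2.cvtColor(a['image'],cv2.COLOR_RGB2GRAY)
print(b[256:282:2,336:362:2])
E
```

```text
[585.32758295  34.84605628 -12.49995166] [ 5.94791490e-02  1.91519128e-01 -1.04711656e-01  1.27529945e+00
 -3.03570812e-05 -5.27447915e-02] [-0.70293731  0.08374873 -0.40625249]
[[ 94  93  90  52  41  54  56  54  45  56  83  44  43]
 [101 123 138  78  42  45  45  47  57  77  88  53  41]
 [147 123 130  91  42  41  42  79 104 100  86  75  41]
 [209 195 127  90  43  43  43  99 141 109  80  80  43]
 [211 204 191 101  40  43  42 103 148 126  85  99  58]
 [207 209 195 102  43  43  51 112 146 101  89 124 114]
 [148 207 160 146 114 105 142 132 127  88 105 138 130]
 [115 168 174 170 126 150 139 135  94  94 113 139 140]
 [ 82 115 143 140 139 123 106  86  82  79  89 128 140]
 [ 84 107 113  83  87  78  83  75  79  89  86  87 138]
 [127 108 117 112 103  75  89  90  88  87  86  92 138]
 [179 159 121 125 130 118 106 107 115 118 104 136 138]
 [196 174 139 109 106 115 135 124 121 118 121 135 143]]
```

Call:
{"method": "play_rows", "body": {
  "series": [
    [[0,0,-0.003,0,0.78],[0,0,-0.002,0,0.78],[0,0,0,0,0.78]]
  ]
}}

```text
clock: 17.95
eef_pos: [585.4, 34.8, -17.5]
ee_rot: [0.176, -3.136, -0.0]
force: [-0.4, 0.8, -1.2]
finger_gap: 0.781
grasp_force: 0.0
```

Call:
{"method": "play_rows", "body": {
  "series": [
    [[0,0,-0.003,0,0.78],[0,0,-0.001,0,0.78],[0,0,0,0,0.78]]
  ]
}}

```text
clock: 18.2
eef_pos: [585.4, 34.8, -21.3]
ee_rot: [0.176, -3.136, 0.0]
force: [0.2, -0.5, -0.5]
finger_gap: 0.78
grasp_force: 0.0
```

Call:
{"method": "play_rows", "body": {
  "series": [
    [[0,0,-0.002,0,0.78],[0,0,-0.001,0,0.78],[0,0,0,0,0.78]]
  ]
}}

```text
clock: 18.45
eef_pos: [585.5, 34.9, -24.2]
ee_rot: [0.176, -3.136, -0.0]
force: [0.2, -0.9, 0.4]
finger_gap: 0.782
grasp_force: 0.0
```

```bash
python3 - <<'E'
from h import *
a=cap('side');b=cv2.cvtColor(a['image'],cv2.COLOR_RGB2GRAY)
print(b[256:282:2,336:362:2])
E
```

```text
[[ 93  91  80  47  42  43  45  42  40  58  82  43  42]
 [102 119  97  44  42  38  41  42  41  60  88  50  41]
 [115 116 123  47  44  45  47  55  47  57  86  76  40]
 [189 136 105  67  41  47  44  50  73  88  81  81  42]
 [211 204 186  92  42  40  42  97 148 128  83  86  53]
 [208 210 194 103  41  43  41 103 147 102  89 124 114]
 [149 207 148 101  41  39  42  97 129  89 102 138 132]
 [115 167 162 104  42  44  50 106  93  94 112 140 140]
 [ 82 115 145 132 118 112 104  86  83  90 129 139 139]
 [ 84 107 110  72  73  81  84  77  80  86  85 103 139]
 [127 109 116 112  74  73  89  91  87  88  88 107 141]
 [179 159 122 125 106 107 101 103 109 112  93 116 139]
 [196 174 140 109 103  97 121 126 120 118 120 137 143]]
```

Call:
{"method": "play_rows", "body": {
  "series": [
    [[0,0,-0.002,0,0.78],[0,0,-0.002,0,0.78],[0,0,0,0,0.78]]
  ],
  "grip_force": 20
}}

```text
clock: 18.75
eef_pos: [585.4, 34.9, -28.4]
ee_rot: [0.176, -3.136, -0.0]
force: [-0.0, -0.8, -0.7]
finger_gap: 0.782
grasp_force: 0.0
```

Call:
{"method": "play_rows", "body": {
  "series": [
    [[0,0,0,0,0.55],[0,0,0,0,0.55],[0,0,0,0,0.55],[0,0,0,0,0.55],[0,0,0,0,0.55]]
  ]
}}

```text
clock: 19.17
eef_pos: [585.8, 34.9, -27.7]
ee_rot: [-0.176, 3.136, 0.0]
force: [-1.0, 0.6, 2.4]
finger_gap: 0.622
grasp_force: 21.2
```

Call:
{"method": "play_rows", "body": {
  "series": [
    [[0,0,0.005,0,0.55],[0,0,0.015,0,0.55],[0,0,0.03,0,0.55],[0,0,0.03,0,0.55],[0,0,0.02,0,0.55],[-0.008,0.014,0,0,0.55],[-0.014,0.024,0,0,0.55],[-0.017,0.028,0,0,0.55]]
  ]
}}

```text
clock: 19.83
eef_pos: [546.5, 100.9, 72.1]
ee_rot: [-0.173, 3.136, -0.0]
force: [0.1, 1.0, 0.1]
finger_gap: 0.619
grasp_force: 21.2
```

Call:
{"method": "play_rows", "body": {
  "series": [
    [[-0.017,0.028,0,0,0.55],[-0.017,0.028,0,0,0.55],[-0.017,0.028,0,0,0.55],[-0.017,0.028,0,0,0.55],[-0.017,0.028,0,0,0.55],[-0.017,0.028,0,0,0.55],[-0.015,0.028,0,0,0.55],[-0.008,0.016,0,0,0.55]]
  ]
}}

```text
clock: 20.5
eef_pos: [419.5, 315.2, 71.9]
ee_rot: [0.179, -3.136, -0.001]
force: [1.1, -0.4, 0.7]
finger_gap: 0.622
grasp_force: 21.2
```

Call:
{"method": "play_rows", "body": {
  "series": [
    [[0,0,0,0,0.55],[0,0,0,0,0.55],[0,0,0,0,0.55]]
  ]
}}

```text
clock: 20.75
eef_pos: [421.6, 312.5, 71.9]
ee_rot: [0.176, -3.136, 0.001]
force: [0.1, 0.6, -1.3]
finger_gap: 0.624
grasp_force: 21.2
```

```bash
python3 - <<'E'
from h import *
s=bot.get_state();print(s['eef_pos'],s['finger_gap'],s['force'])
a=cap('side');b=cap('top')
cv2.imwrite('pics/g6.png',np.hstack([cv2.resize(a['image'][130:240,225:385],(400,275)),cv2.resize(b['image'][190:340,160:378],(400,275))])[:,:,::-1])
E
```

```text
[421.55442963 312.46211824  71.86306749] 0.6244318800625048 [ 0.10989984  0.56264392 -1.26953091]
```

View pics/g6.png

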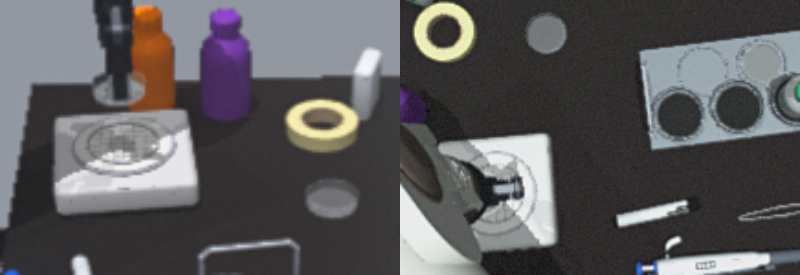

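Call:
{"method": "play_rows", "body": {
  "series": [
    [[0.0005,0.0005,-0.02,0,0.55],[0,0,-0.02,0,0.55],[0,0,-0.01,0,0.55],[0,0,-0.005,0,0.55],[0,0,0,0,0.55],[0,0,0,0,0.55],[0,0,-0.003,0,0.55],[0,0,0,0,0.55]]
  ]
}}

```text
clock: 21.52
eef_pos: [422.5, 313.6, 14.6]
ee_rot: [-0.176, 3.136, 0.001]
force: [-0.6, 0.9, -1.2]
finger_gap: 0.622
grasp_force: 21.2
```

Call:
{"method": "play_rows", "body": {
  "series": [
    [[0,0,-0.002,0,0.55],[0,0,-0.002,0,0.55],[0,0,0,0,0.55],[0,0,0,0,0.55]]
  ]
}}

```text
clock: 21.85
eef_pos: [422.0, 313.3, 10.0]
ee_rot: [0.176, -3.136, 0.0]
force: [0.4, -0.0, 0.3]
finger_gap: 0.618
grasp_force: 21.2
```

Call:
{"method": "play_rows", "body": {
  "series": [
    [[0,0,-0.0015,0,0.55],[0,0,0,0,0.55],[0,0,0,0,0.55]]
  ]
}}

```text
clock: 22.1
eef_pos: [422.1, 313.4, 8.5]
ee_rot: [0.176, -3.137, 0.0]
force: [-0.6, -0.2, -0.5]
finger_gap: 0.621
grasp_force: 21.2
```

Call:
{"method": "play_rows", "body": {
  "series": [
    [[0,0,-0.001,0,0.55],[0,0,0,0,0.55],[0,0,0,0,0.55]]
  ]
}}

```text
clock: 22.35
eef_pos: [422.2, 313.5, 8.2]
ee_rot: [-0.176, 3.136, 0.0]
force: [-1.8, -1.0, 4.9]
finger_gap: 0.625
grasp_force: 21.7
```

Call:
{"method": "play_rows", "body": {
  "series": [
    [[0,0,0,0,0.7],[0,0,0,0,0.75],[0,0,0,0,0.75],[0,0,0.003,0,0.75],[0,0,0.01,0,0.75],[0,0,0.02,0,0.8],[0,0,0.03,0,0.85],[0.01,-0.003,0,0,0.85]]
  ]
}}

```text
clock: 23.02
eef_pos: [433.3, 312.1, 76.9]
ee_rot: [-0.177, 3.131, 0.006]
force: [1.0, 1.0, -0.0]
finger_gap: 0.853
grasp_force: 0.0
```

Call:
{"method": "play_rows", "body": {
  "series": [
    [[0.03,-0.008,0,0,0.85],[0.03,-0.008,0,0,0.85],[0.03,-0.008,0,0,0.85],[0.03,-0.008,0,0,0.85],[0.03,-0.008,0,0,0.85],[0.03,-0.008,0,0,0.85],[0.02,-0.006,0,0,0.85],[0.01,-0.003,0,0,0.85]]
  ]
}}

```text
clock: 23.68
eef_pos: [644.7, 252.1, 70.6]
ee_rot: [-0.174, 3.136, -0.0]
force: [0.5, 1.0, 0.4]
finger_gap: 0.852
grasp_force: 0.0
```

Call:
{"method": "play_rows", "body": {
  "series": [
    [[0,0,0,0,0.85],[0,0,0,0,0.85],[0,0,0,0,0.85]]
  ]
}}

```text
clock: 23.93
eef_pos: [641.6, 253.6, 71.0]
ee_rot: [0.177, -3.137, -0.0]
force: [-0.6, -0.3, -0.3]
finger_gap: 0.848
grasp_force: 0.0
```

```bash
python3 - <<'E'
from h import *
s=bot.get_state();print(s['eef_pos'],s['finger_gap'],s['force'])
a=cap('side');b=cap('top')
cv2.imwrite('pics/g7.png',np.hstack([cv2.resize(a['image'][150:260,225:385],(400,275)),cv2.resize(b['image'][190:340,160:378],(400,275))])[:,:,::-1])
E
```

```text
[641.63566605 253.61989107  70.95860855] 0.8476398482591927 [-0.63276956 -0.30447736 -0.28686816]
```

View pics/g7.png

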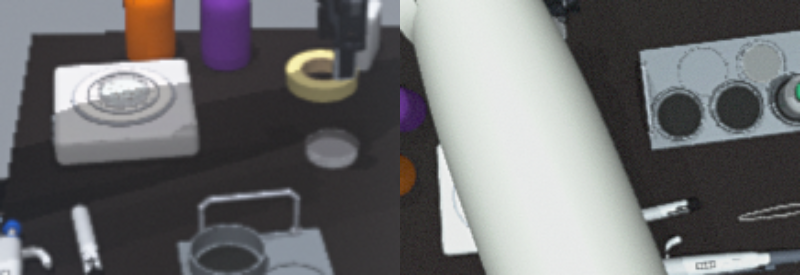

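The filter dish is in the counter ring, at (123,93) in the side crop. Next I'll pick up the fresh dish.

Call:
{"method": "play_rows", "body": {
  "series": [
    [[0,0,-0.02,0,0.85],[0,0,-0.03,0,0.82],[0,0,-0.025,0,0.82],[0,0,-0.012,0,0.82],[0,0,-0.005,0,0.82],[0,0,0,0,0.82],[0,0,0,0,0.82]]
  ]
}}

```text
clock: 24.62
eef_pos: [642.6, 253.8, -19.8]
ee_rot: [-0.176, 3.135, 0.001]
force: [-0.2, 0.2, 0.2]
finger_gap: 0.824
grasp_force: 0.0
```

Call:
{"method": "play_rows", "body": {
  "series": [
    [[0,0,-0.005,0,0.82],[0,0,-0.004,0,0.82],[0,0,-0.003,0,0.82],[0,0,0,0,0.82],[0,0,0,0,0.82]]
  ]
}}

```text
clock: 25.03
eef_pos: [642.1, 253.3, -33.5]
ee_rot: [0.176, -3.136, 0.0]
force: [0.0, -0.5, 0.3]
finger_gap: 0.824
grasp_force: 0.0
```

Call:
{"method": "play_rows", "body": {
  "series": [
    [[0,0,0,0,0.55],[0,0,0,0,0.55],[0,0,0,0,0.55],[0,0,0,0,0.55],[0,0,0,0,0.55],[0,0,0,0,0.55]]
  ]
}}

```text
clock: 25.53
eef_pos: [642.4, 253.4, -32.9]
ee_rot: [-0.176, 3.136, 0.0]
force: [-0.2, -0.1, 5.3]
finger_gap: 0.616
grasp_force: 21.4
```

Call:
{"method": "play_rows", "body": {
  "series": [
    [[0,0,0.005,0,0.55],[0,0,0.015,0,0.55],[0,0,0.03,0,0.55],[0,0,0.03,0,0.55],[0,0,0.02,0,0.55],[-0.004,-0.014,0,0,0.55],[-0.007,-0.026,0,0,0.55],[-0.0085,-0.033,0,0,0.55]]
  ]
}}

```text
clock: 26.2
eef_pos: [622.5, 181.1, 66.5]
ee_rot: [-0.18, 3.136, 0.001]
force: [-0.0, -0.6, 0.3]
finger_gap: 0.618
grasp_force: 21.2
```

Call:
{"method": "play_rows", "body": {
  "series": [
    [[-0.0085,-0.033,0,0,0.55],[-0.0085,-0.033,0,0,0.55],[-0.0085,-0.033,0,0,0.55],[-0.007,-0.026,0,0,0.55],[-0.004,-0.015,0,0,0.55],[0,-0.005,0,0,0.55],[0,0,0,0,0.55],[0,0,0,0,0.55]]
  ]
}}

```text
clock: 26.87
eef_pos: [586.5, 36.1, 66.6]
ee_rot: [-0.176, 3.136, 0.001]
force: [0.3, 0.5, 0.1]
finger_gap: 0.62
grasp_force: 21.2
```

Call:
{"method": "play_rows", "body": {
  "series": [
    [[0,0,0,0,0.55],[0,0,0,0,0.55]]
  ]
}}

```text
clock: 27.03
eef_pos: [586.4, 36.6, 66.4]
ee_rot: [0.178, -3.136, -0.0]
force: [0.4, 0.8, -0.5]
finger_gap: 0.62
grasp_force: 21.2
```

Call:
{"method": "play_rows", "body": {
  "series": [
    [[0,-0.0015,-0.02,0,0.55],[0,0,-0.03,0,0.55],[0,0,-0.02,0,0.55],[0,0,-0.01,0,0.55],[0,0,-0.004,0,0.55],[0,0,0,0,0.55],[0,0,0,0,0.55],[0,0,0,0,0.55]]
  ]
}}

```text
clock: 27.7
eef_pos: [587.2, 34.1, -15.8]
ee_rot: [-0.176, 3.134, 0.0]
force: [0.5, -0.3, -0.0]
finger_gap: 0.62
grasp_force: 21.2
```

Call:
{"method": "play_rows", "body": {
  "series": [
    [[0,0,-0.003,0,0.55],[0,0,-0.002,0,0.55],[0,0,-0.0015,0,0.55],[0,0,0,0,0.55],[0,0,0,0,0.55]]
  ]
}}

```text
clock: 28.12
eef_pos: [586.1, 33.8, -24.0]
ee_rot: [0.176, -3.137, -0.0]
force: [-0.2, -0.0, -0.3]
finger_gap: 0.619
grasp_force: 21.2
```

Call:
{"method": "play_rows", "body": {
  "series": [
    [[0,0,-0.0015,0,0.55],[0,0,-0.001,0,0.55],[0,0,0,0,0.55]]
  ]
}}

```text
clock: 28.37
eef_pos: [586.0, 33.9, -26.7]
ee_rot: [0.176, -3.136, 0.0]
force: [0.2, -0.4, -0.8]
finger_gap: 0.62
grasp_force: 21.2
```

Call:
{"method": "play_rows", "body": {
  "series": [
    [[0,0,-0.001,0,0.55],[0,0,0,0,0.55],[0,0,0,0,0.55]]
  ]
}}

```text
clock: 28.62
eef_pos: [586.1, 33.9, -26.9]
ee_rot: [-0.176, 3.136, -0.0]
force: [-2.4, -0.6, 4.9]
finger_gap: 0.624
grasp_force: 21.7
```

Call:
{"method": "play_rows", "body": {
  "series": [
    [[0,0,0,0,0.7],[0,0,0,0,0.75],[0,0,0,0,0.75],[0,0,0.005,0,0.75],[0,0,0.015,0,0.75],[0,0,0.035,0,0.8],[0,0,0.04,0,0.9],[0,0,0.04,0,1]]
  ],
  "grip_force": 50
}}

```text
clock: 29.28
eef_pos: [585.4, 33.8, 108.9]
ee_rot: [0.176, -3.135, -0.0]
force: [0.2, 0.3, 0.7]
finger_gap: 0.99
grasp_force: 0.0
```

Call:
{"method": "play_rows", "body": {
  "series": [
    [[0,0,0.04,0,1],[-0.0138,-0.0226,0,-0.112,1],[-0.0138,-0.0226,0,-0.112,1],[-0.0138,-0.0226,0,-0.112,1],[-0.0138,-0.0226,0,-0.112,1],[-0.0138,-0.0226,0,-0.112,1],[-0.0138,-0.0226,0,-0.112,1],[-0.0138,-0.0226,0,-0.112,1]]
  ]
}}

```text
clock: 29.95
eef_pos: [488.8, -125.3, 148.0]
ee_rot: [1.043, 2.963, 0.0]
force: [0.5, -0.4, 0.7]
finger_gap: 0.998
grasp_force: 0.0
```

Call:
{"method": "play_rows", "body": {
  "series": [
    [[-0.0138,-0.0226,0,-0.112,1],[-0.0138,-0.0226,0,-0.112,1],[-0.0138,-0.0226,0,-0.112,1],[-0.0138,-0.0226,0,-0.112,1],[-0.0138,-0.0226,0,-0.112,1],[-0.0138,-0.0226,0,-0.112,1],[-0.0138,-0.0226,0,-0.112,1],[0,0,0,0,1]]
  ]
}}

```text
clock: 30.62
eef_pos: [391.1, -285.3, 147.9]
ee_rot: [2.101, 2.335, -0.001]
force: [0.1, -0.9, 0.0]
finger_gap: 1.001
grasp_force: 0.0
```

Call:
{"method": "play_rows", "body": {
  "series": [
    [[0,0,0,0,1],[0,0,0,0,1],[0,0,0,0,1]]
  ]
}}

```text
clock: 30.87
eef_pos: [393.3, -282.0, 147.7]
ee_rot: [2.088, 2.347, 0.0]
force: [-0.2, -0.1, -0.5]
finger_gap: 1.001
grasp_force: 0.0
```

```bash
python3 - <<'E'
from h import *
s=bot.get_state();print(s['eef_pos'],s['finger_gap'],s['ee_rot'])
a=cap('side');b=cap('top')
cv2.imwrite('pics/g8.png',np.hstack([cv2.resize(a['image'][150:450,190:390],(400,600)),cv2.copyMakeBorder(cv2.resize(b['image'][190:340,160:510],(400,171)),0,429,0,0,0)])[:,:,::-1])
E
```

```text
[ 393.30720817 -281.99024201  147.71032068] 1.0012406001927383 [2.08787261e+00 2.34730142e+00 2.15803965e-04]
```

View pics/g8.png

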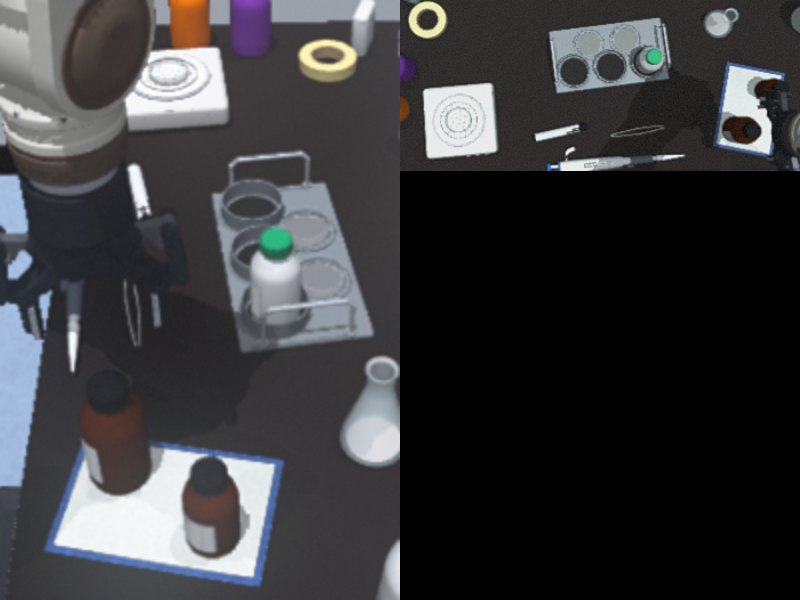

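Call:
{"method": "play_rows", "body": {
  "series": [
    [[0,0.0005,-0.02,0,1],[0,0,-0.03,0,1],[0,0,-0.02,0,1],[0,0,-0.01,0,1],[0,0,-0.004,0,1],[0,0,0,0,1],[0,0,0,0,1],[0,0,0,0,1]]
  ]
}}

```text
clock: 31.63
eef_pos: [393.7, -282.5, 65.0]
ee_rot: [2.088, 2.344, 0.0]
force: [0.8, 1.0, -0.5]
finger_gap: 1.003
grasp_force: 0.0
```

Call:
{"method": "play_rows", "body": {
  "series": [
    [[0,0,0,0,0.5],[0,0,0,0,0.5],[0,0,0,0,0.5],[0,0,0,0,0.5],[0,0,0,0,0.5],[0,0,0,0,0.5]]
  ]
}}

```text
clock: 32.13
eef_pos: [393.2, -282.5, 64.8]
ee_rot: [2.089, 2.344, -0.0]
force: [-1.7, 1.2, 7.4]
finger_gap: 0.652
grasp_force: 52.2
```

Call:
{"method": "play_rows", "body": {
  "series": [
    [[0,0,0.01,0,0.5],[0,0,0.02,0,0.5],[0,0,0.03,0,0.5],[0,0,0.03,0,0.5],[0,0,0.03,0,0.5],[0,0,0.015,0,0.5],[0.008,0.015,0,0,0.5],[0.015,0.028,0,0,0.5]]
  ]
}}

```text
clock: 32.8
eef_pos: [415.9, -240.5, 200.4]
ee_rot: [2.092, 2.34, -0.0]
force: [0.7, -0.2, -2.8]
finger_gap: 0.653
grasp_force: 53.7
```

Call:
{"method": "play_rows", "body": {
  "series": [
    [[0.016,0.031,0,0,0.5],[0.016,0.031,0,0,0.5],[0.016,0.031,0,0,0.5],[0.016,0.031,0,0,0.5],[0.016,0.031,0,0,0.5],[0.016,0.031,0,0,0.5],[0.014,0.026,0,0,0.5],[0.008,0.014,0,0,0.5]]
  ]
}}

```text
clock: 33.47
eef_pos: [534.8, -10.1, 198.7]
ee_rot: [-2.087, -2.347, -0.001]
force: [-0.2, -0.9, -2.1]
finger_gap: 0.647
grasp_force: 53.7
```

Call:
{"method": "play_rows", "body": {
  "series": [
    [[0,0,0,0,0.5],[0,0,0,0,0.5],[0,0,0,0,0.5],[0,0,0,0,0.5]]
  ]
}}

```text
clock: 33.8
eef_pos: [533.6, -13.9, 198.9]
ee_rot: [2.091, 2.344, -0.0]
force: [-0.1, -0.9, -2.2]
finger_gap: 0.655
grasp_force: 53.8
```

Call:
{"method": "play_rows", "body": {
  "series": [
    [[0,0.0005,-0.02,0,0.5],[0,0,-0.03,0,0.5],[0,0,-0.03,0,0.5],[0,0,-0.015,0,0.5],[0,0,0,0,0.5],[0,0,0,0,0.5],[0,0,0,0,0.5],[0,0,0,0,0.5]]
  ]
}}

```text
clock: 34.47
eef_pos: [534.8, -12.9, 105.6]
ee_rot: [2.089, 2.343, 0.003]
force: [0.7, -0.4, -1.2]
finger_gap: 0.648
grasp_force: 53.9
```

```bash
python3 -c "
from plant import bot
s=bot.get_state();print(s['eef_pos'],s['force'])"
```

```text
[534.82260904 -12.88657326 105.56019653] [ 0.70959871 -0.43156873 -1.18057799]
```

Well aligned: bottle centre about (535,−12). Lowering into the collar.

Call:
{"method": "play_rows", "body": {
  "series": [
    [[0,0,-0.008,0,0.5],[0,0,-0.01,0,0.5],[0,0,-0.008,0,0.5],[0,0,-0.004,0,0.5],[0,0,0,0,0.5],[0,0,0,0,0.5],[0,0,-0.003,0,0.5],[0,0,0,0,0.5]]
  ]
}}

```text
clock: 35.13
eef_pos: [534.0, -12.5, 70.4]
ee_rot: [2.09, 2.345, 0.0]
force: [-0.1, 0.0, -1.8]
finger_gap: 0.648
grasp_force: 53.9
```

Call:
{"method": "play_rows", "body": {
  "series": [
    [[0,0,-0.002,0,0.5],[0,0,-0.002,0,0.5],[0,0,0,0,0.5],[0,0,0,0,0.5]]
  ]
}}

```text
clock: 35.47
eef_pos: [534.3, -12.6, 67.9]
ee_rot: [2.089, 2.345, 0.002]
force: [-4.0, -0.8, 6.4]
finger_gap: 0.649
grasp_force: 54.7
```

Call:
{"method": "play_rows", "body": {
  "series": [
    [[0,0,0,0,0.75],[0,0,0,0,0.9],[0,0,0,0,1],[0,0,0,0,1],[0,0,0,0,1],[0,0,0.01,0,1],[0,0,0.02,0,1],[0,0,0.03,0,1]]
  ],
  "grip_force": 40
}}

```text
clock: 36.13
eef_pos: [532.6, -12.5, 125.7]
ee_rot: [-2.088, -2.343, 0.004]
force: [1.0, 0.4, 0.4]
finger_gap: 1.0
grasp_force: 0.0
```

Call:
{"method": "play_rows", "body": {
  "series": [
    [[0,0,0.03,0,1],[0,0,0.02,0,1],[-0.003,-0.017,0,0,1],[-0.005,-0.031,0,0,1],[-0.0055,-0.034,0,0,1],[-0.0055,-0.034,0,0,1],[-0.0055,-0.034,0,0,1],[-0.0055,-0.034,0,0,1]]
  ]
}}

```text
clock: 36.8
eef_pos: [503.5, -198.1, 177.5]
ee_rot: [2.089, 2.345, 0.0]
force: [0.4, -0.2, -0.7]
finger_gap: 0.997
grasp_force: 0.0
```

Call:
{"method": "play_rows", "body": {
  "series": [
    [[-0.0055,-0.034,0,0,1],[-0.0055,-0.034,0,0,1],[-0.0055,-0.034,0,0,1],[-0.005,-0.031,0,0,1],[-0.004,-0.018,0,0,1],[-0.0015,-0.008,0,0,1],[0,0,-0.02,0,1],[0,0,-0.02,0,1]]
  ]
}}

```text
clock: 37.47
eef_pos: [477.5, -356.3, 137.7]
ee_rot: [2.09, 2.342, 0.001]
force: [-0.8, 0.4, -0.4]
finger_gap: 0.999
grasp_force: 0.0
```

Call:
{"method": "play_rows", "body": {
  "series": [
    [[0,0,0,0,1],[0,0,0,0,1],[0,0,0,0,1],[0,0,0,0,1]]
  ]
}}

```text
clock: 37.8
eef_pos: [477.6, -355.5, 138.3]
ee_rot: [2.088, 2.345, 0.0]
force: [0.6, 1.0, 0.3]
finger_gap: 1.003
grasp_force: 0.0
```

Excellent alignment; descend to 39 and grip.

Call:
{"method": "play_rows", "body": {
  "series": [
    [[0,0,-0.02,0,1],[0,0,-0.03,0,1],[0,0,-0.025,0,1],[0,0,-0.015,0,1],[0,0,-0.008,0,1],[0,0,0,0,1],[0,0,0,0,1],[0,0,0,0,1]]
  ]
}}

```text
clock: 38.47
eef_pos: [477.8, -356.1, 40.5]
ee_rot: [2.088, 2.344, 0.0]
force: [0.1, 0.3, 0.4]
finger_gap: 1.001
grasp_force: 0.0
```

Call:
{"method": "play_rows", "body": {
  "series": [
    [[0,0,0,0,0.4],[0,0,0,0,0.4],[0,0,0,0,0.4],[0,0,0,0,0.4],[0,0,0,0,0.4],[0,0,0,0,0.4],[0,0,0,0,0.4]]
  ]
}}

```text
clock: 39.05
eef_pos: [477.2, -355.8, 39.5]
ee_rot: [2.089, 2.344, -0.0]
force: [-1.4, 0.7, 6.0]
finger_gap: 0.542
grasp_force: 41.0
```

Call:
{"method": "play_rows", "body": {
  "series": [
    [[0,0,0.01,0,0.4],[0,0,0.02,0,0.4],[0,0,0.03,0,0.4],[0,0,0.03,0,0.4],[0,0,0.03,0,0.4],[0,0,0.03,0,0.4],[0.002,0.02,0,0,0.4],[0.004,0.032,0,0,0.4]]
  ]
}}

```text
clock: 39.72
eef_pos: [483.4, -305.3, 190.9]
ee_rot: [2.091, 2.34, 0.0]
force: [1.3, 0.3, -2.0]
finger_gap: 0.543
grasp_force: 41.4
```

Call:
{"method": "play_rows", "body": {
  "series": [
    [[0.004,0.034,0,0,0.4],[0.004,0.034,0,0,0.4],[0.004,0.034,0,0,0.4],[0.004,0.034,0,0,0.4],[0.004,0.034,0,0,0.4],[0.004,0.034,0,0,0.4],[0.004,0.034,0,0,0.4],[0.004,0.034,0,0,0.4]]
  ]
}}

```text
clock: 40.38
eef_pos: [514.7, -29.9, 189.2]
ee_rot: [2.09, 2.345, 0.0]
force: [0.2, -0.3, -2.0]
finger_gap: 0.541
grasp_force: 41.4
```

Call:
{"method": "play_rows", "body": {
  "series": [
    [[0.004,0.034,0,0,0.4],[0.004,0.034,0,0,0.4],[0.002,0.02,0,0,0.4],[0.001,0.01,0,0,0.4],[0,0,0,0,0.4],[0,0,0,0,0.4],[0,0,0,0,0.4],[0,0,0,0,0.4]]
  ]
}}

```text
clock: 41.05
eef_pos: [525.9, 65.3, 188.7]
ee_rot: [2.092, 2.344, -0.0]
force: [0.5, -0.7, -2.1]
finger_gap: 0.542
grasp_force: 41.4
```

Call:
{"method": "play_rows", "body": {
  "series": [
    [[0,0,0,0,0.4],[0,0,0,0,0.4]]
  ]
}}

```text
clock: 41.22
eef_pos: [525.9, 65.6, 188.7]
ee_rot: [2.092, 2.344, 0.0]
force: [0.5, 0.3, -0.8]
finger_gap: 0.542
grasp_force: 41.4
```

Call:
{"method": "play_rows", "body": {
  "series": [
    [[0.0005,0.0015,-0.02,0,0.4],[0,0,-0.03,0,0.4],[0,0,-0.03,0,0.4],[0,0,-0.02,0,0.4],[0,0,-0.01,0,0.4],[0,0,0,0,0.4],[0,0,0,0,0.4],[0,0,0,0,0.4]]
  ]
}}

```text
clock: 41.88
eef_pos: [527.3, 67.9, 80.3]
ee_rot: [2.089, 2.344, 0.003]
force: [0.2, 0.5, -0.8]
finger_gap: 0.542
grasp_force: 41.4
```

Call:
{"method": "play_rows", "body": {
  "series": [
    [[0,0,0,0,0.4],[0,0,0,0,0.4]]
  ]
}}

```text
clock: 42.05
eef_pos: [527.2, 68.1, 80.0]
ee_rot: [2.089, 2.344, 0.002]
force: [-0.7, 0.2, -1.1]
finger_gap: 0.546
grasp_force: 41.4
```

Call:
{"method": "play_rows", "body": {
  "series": [
    [[-0.0005,-0.0005,-0.008,0,0.4],[0,0,-0.01,0,0.4],[0,0,-0.008,0,0.4],[0,0,-0.005,0,0.4],[0,0,-0.002,0,0.4],[0,0,0,0,0.4],[0,0,0,0,0.4],[0,0,0,0,0.4]]
  ]
}}

```text
clock: 42.72
eef_pos: [526.1, 67.5, 45.9]
ee_rot: [2.09, 2.345, 0.001]
force: [-0.0, 0.5, -0.9]
finger_gap: 0.542
grasp_force: 41.4
```

Call:
{"method": "play_rows", "body": {
  "series": [
    [[0,0,-0.002,0,0.4],[0,0,-0.002,0,0.4],[0,0,-0.002,0,0.4],[0,0,0,0,0.4],[0,0,0,0,0.4]]
  ]
}}

```text
clock: 43.13
eef_pos: [526.5, 67.6, 42.4]
ee_rot: [2.089, 2.344, 0.004]
force: [-7.2, -1.0, 21.0]
finger_gap: 0.54
grasp_force: 43.3
```

On the floor of its collar; relieve 1.5 mm, release, rise, and back off toward the robot.

Call:
{"method": "play_rows", "body": {
  "series": [
    [[0,0,0.0015,0,0.4],[0,0,0,0,0.65],[0,0,0,0,0.8],[0,0,0,0,1],[0,0,0,0,1],[0,0,0,0,1],[0,0,0.01,0,1],[0,0,0.02,0,1]]
  ]
}}

```text
clock: 43.8
eef_pos: [524.5, 67.3, 69.6]
ee_rot: [-2.088, -2.343, 0.005]
force: [0.3, -0.2, 0.6]
finger_gap: 1.005
grasp_force: 0.0
```

Call:
{"method": "play_rows", "body": {
  "series": [
    [[0,0,0.03,0,1],[0,0,0.03,0,1],[0,0,0.03,0,1],[0,0,0.03,0,1],[-0.01,-0.02,0,0,1],[-0.01,-0.03,0,0,1],[-0.01,-0.035,0,0,1],[-0.01,-0.035,0,0,1]]
  ]
}}

```text
clock: 44.47
eef_pos: [485.5, -53.4, 192.0]
ee_rot: [2.088, 2.346, 0.001]
force: [1.3, -0.0, -0.3]
finger_gap: 0.994
grasp_force: 0.0
```

Call:
{"method": "play_rows", "body": {
  "series": [
    [[-0.015,-0.035,0,0,1],[-0.015,-0.035,0,0,1],[-0.015,-0.035,0,0,1],[-0.015,-0.035,0,0,1],[-0.015,-0.035,0,0,1],[-0.01,-0.025,0,0,1],[0,0,0,0,1],[0,0,0,0,1]]
  ]
}}

```text
clock: 45.13
eef_pos: [400.3, -253.6, 191.7]
ee_rot: [2.093, 2.342, 0.0]
force: [0.0, 0.6, -1.6]
finger_gap: 1.0
grasp_force: 0.0
```

Call:
{"method": "play_rows", "body": {
  "series": [
    [[0,0,0,0,1],[0,0,0,0,1],[0,0,0,0,1]]
  ]
}}

```text
clock: 45.38
eef_pos: [401.4, -251.7, 191.3]
ee_rot: [2.088, 2.347, 0.0]
force: [-0.6, 0.5, -0.5]
finger_gap: 1.002
grasp_force: 0.0
```

```bash
python3 - <<'E'
from h import *
s=bot.get_state();print(s['eef_pos'],s['force'])
a=cap('side');b=cap('top')
cv2.imwrite('pics/g9.png',np.hstack([cv2.resize(a['image'][150:350,230:390],(400,500)),cv2.copyMakeBorder(cv2.resize(b['image'][190:340,170:410],(400,250)),0,250,0,0,0)])[:,:,::-1])
E
```

```text
[ 401.40303215 -251.67107515  191.29373886] [-0.60187084  0.49526309 -0.45354603]
```

View pics/g9.png

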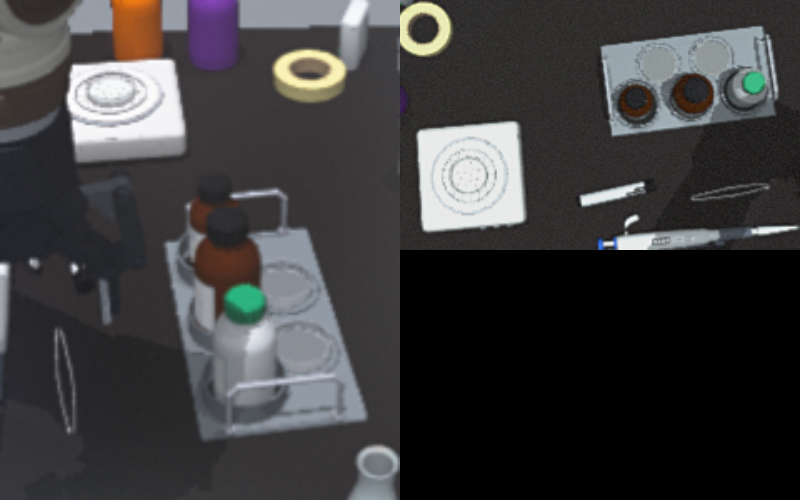

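All in place: the bottles stand upright in their own collars (top crop (636,103) short, (692,92) tall), the filter dish is centred in the counter ring (469,175), and the fresh dish is in its seat (659,62).

```bash
python3 -c "
from plant import bot
print(bot.finish_job())"
```

```text
the job is handed in; nothing more can be done
None
```

The job is handed in: in the last pictures the filter dish is in the counter ring, the fresh dish is in its seat, and both brown bottles stand upright in their original collars, all done at about 45 s of the 131 s allowed; no judging result came back.

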